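# Press bottle stoppers home in order

### The arm

A 7-joint arm with a two-finger parallel gripper is mounted at the origin on a cart in front of the work surface, level with it; the furniture and walls round the work are solid. World frame = base frame: x ahead of the robot, y to its left, z up, the work surface at z = 0. Lengths are in m, angles in degrees, forces in N, time in s.
With the tool pointing down it reaches from about 0.425 to 0.875 m from the base axis. Payload 4.7 kg.
Tool frame: the origin (TCP) lies between the finger pads; the fingertips stand 17 mm ahead of it and the grasp point (between the pads) lies 2 mm behind it; z points along the fingers, y is the line along which they close (so a half turn about z gives the same grasp; the last joint's range is limited). The gripper opens to 87 mm and grips with 3 to 60 N. Pads are 19 mm wide; open, the fingers measure 117 mm over their backs; the gripper's body (75 mm by 190 mm) begins 51 mm behind the grasp point.
Start: joints at [75.636, 18.392, -4.016, 83.108, 1.295, 78.541, -3.26], TCP at [0.17, -0.627, 0.24] pointing down, gripper open.
Joint ranges: [-163.93, 163.93], [-17.29, 119.83], [-79.2, 71.16], [3.27, 140.29], [-89.18, 269.18], [5.43, 117.66], [-154.24, 154.24]. Speed limits (degrees/s): [147.25, 147.25, 180, 180, 180, 180, 180].

### API

Orientations are given as [roll, pitch, yaw] about the fixed x, y, z axes, in that order (R = Rz(yaw) Ry(pitch) Rx(roll)).
In Python, from cell import env, cams gives the robot as it stands.
- The arm moves only by the shell command python3 -m pendant 'ROWS' [FORCE]. ROWS is JSON, a list of rows, each an object of numbers: "tx", "ty", "tz": the shift along the tool's x, y, z each as a share of 0.05 m, from -1 to 1; "spin": the turn about the tool's z as a share of 4 degrees, from -1 to 1; "claw": the closure, from 0 (fully open) to 1 (shut). A call has 1 to 10 rows; each row shifts and turns the commanded pose from where the row before left it, along the tool's axes as they then stand; what a row does not reach is not made up. A row lasts 1/8 s, in which the tool goes at most 62.5 mm and 10.7 degrees, less where a joint would pass 70% of its speed; a pose out of reach is approached as far as the arm can. A call with a number of a shift or a turn outside -1 to 1 is refused whole. A call with a gripper value outside its range is refused whole. The fingers move at their own pace and stop on an object; FORCE is the grip in N (left out, the last holds). Time passes only in rows, so rows that do not move let the fingers close. It gives the time, the measured TCP pose, the force, the opening and the grip force at its end, in the units of the state.
- env.get_obs(): the state, without advancing time (a new reading comes with each control period).
- cams.read_camera(name): name is "scene" or "top" or "wrist"; returns the picture (400x640x3 uint8, red, green, blue); there is no depth.
- cams.camera_info(name): a dict with "fx", "fy", "cx", "cy" (pixels), "rvec" (rotation vector, rad) and "tvec" (3), from world to camera coordinates, as OpenCV has them. Camera axes: x right, y down, z forward; pixel columns grow to the right and rows downward; lengths in m; the calibration is good to about 2 mm. A picture is of the moment at which its call begins: read the wrist's pose just before it. camera_info takes no time and is no camera call; for the wrist camera it gives the pose at the moment of the call.
- env.sign_off(): hands the job in; it is judged then, once.
The state is a dict: "time_s": time; "qpos": joint angles; "joint_velocities": joint speeds; "effort": joint torques, N m; "tool_pos": TCP position; "tool_rot": TCP orientation; "force": force on the tool from outside, world axes, zero at the start; "wrist_torque": the same for the moment, N m; "grip_width": finger opening in m; "grasp_force": force on a finger pad.
Only numpy, scipy, OpenCV 4.12 (cv2) and the standard library are available. Lean on these libraries where they do the work, as an engineer would, in place of code of your own. Each camera call takes 0.05 s, during which the arm holds its last target. There are 200 camera calls.

### The job

Seal three of the four bottles in the rack by gently pressing their raised stoppers straight down with the fingertips until each is fully home: first the one with the broad round disc head, then the one with the square head, then the one with the slim upright head. Leave the stopper with the T-shaped cross-bar standing raised, lift no bottle out of the rack, and do not disturb the other things on the bench.

Things in the scene. Friction and masses are not known exactly. Their poses are not given: they have to be found in the camera images.
- rack: fixed grey plastic rack block, 78 (own x) x 330 (own y) x 35 mm high, bolted to the bench; four round pockets 80 mm apart along its own y, in a row, 23 mm deep; each holds one bottle, in an order that changes. Origin: centre of the underside; z up
- disc_bottle: amber glass bottle, 44 mm across, rim 70 mm above its base, 0.10 to 0.16 kg, loose in a pocket of the rack (1.5 mm play all round). Its black stopper has a broad round disc head, 42 mm across and 12 mm thick. Origin: centre of the bottle's base, which stands 12 mm above the bench; z up
- disc_top (a point): centre of the top face of the stopper with the disc head; moves with the stopper. About 105.5 to 107.5 mm above the bench at the start, 97.5 mm when fully home and let go. The head is rubber and gives by up to 2.5 mm under the finger (about 4 N per mm), springing back
- disc_stopper (a joint): how far this stopper has been pushed down into its bottle, m: 0 to 0.002 at the start, 0.010 fully home (collar resting on the rim, hard stop). It slides stiffly (about 3 N) and stays where it is left
- square_bottle: amber glass bottle, 44 mm across, rim 70 mm above its base, 0.10 to 0.16 kg, loose in a pocket of the rack (1.5 mm play all round). Its black stopper has a square head, 28 x 28 mm and 12 mm thick. Origin: centre of the bottle's base, which stands 12 mm above the bench; z up
- square_top (a point): centre of the top face of the stopper with the square head; moves with the stopper. About 105.5 to 107.5 mm above the bench at the start, 97.5 mm when fully home and let go. The head is rubber and gives by up to 2.5 mm under the finger (about 4 N per mm), springing back
- square_stopper (a joint): how far this stopper has been pushed down into its bottle, m: 0 to 0.002 at the start, 0.010 fully home (collar resting on the rim, hard stop). It slides stiffly (about 3 N) and stays where it is left
- pin_bottle: amber glass bottle, 44 mm across, rim 70 mm above its base, 0.10 to 0.16 kg, loose in a pocket of the rack (1.5 mm play all round). Its black stopper has a slim upright cylindrical head, 16 mm across and 24 mm tall (on a 23 mm collar). Origin: centre of the bottle's base, which stands 12 mm above the bench; z up
- pin_top (a point): centre of the top face of the stopper with the slim head; moves with the stopper. About 117.5 to 119.5 mm above the bench at the start, 109.5 mm when fully home and let go. The head is rubber and gives by up to 2.5 mm under the finger (about 4 N per mm), springing back
- pin_stopper (a joint): how far this stopper has been pushed down into its bottle, m: 0 to 0.002 at the start, 0.010 fully home (collar resting on the rim, hard stop). It slides stiffly (about 3 N) and stays where it is left
- bar_bottle: amber glass bottle, 44 mm across, rim 70 mm above its base, 0.10 to 0.16 kg, loose in a pocket of the rack (1.5 mm play all round). Its black stopper has a T-shaped head: a level cross-bar 46 x 12 mm, its top 16 mm above the head's underside. Origin: centre of the bottle's base, which stands 12 mm above the bench; z up
- bar_top (a point): centre of the top face of the stopper with the bar head; moves with the stopper. About 109.5 to 111.5 mm above the bench at the start, 101.5 mm when fully home and let go. The head is rubber and gives by up to 2.5 mm under the finger (about 4 N per mm), springing back
- bar_stopper (a joint): how far this stopper has been pushed down into its bottle, m: 0 to 0.002 at the start, 0.010 fully home (collar resting on the rim, hard stop). It slides stiffly (about 3 N) and stays where it is left
- vial_0: brown vial with black screw cap, 23 mm across, 57 mm tall, standing loose behind the rack (far side from the robot). Bystander. Origin: centre of the underside
- dropper_bottle: brown dropper bottle with black rubber bulb, 33 mm across, 102 mm tall, standing loose behind the rack. Bystander. Origin: centre of the underside
- petri_dish_0: closed petri dish, 59 mm across, 15 mm high, loose in front of the rack. Bystander. Origin: centre of the underside
- syringe_pack_a: syringe in a flat sterile pack, 104 x 43 x 16 mm, loose in front of the rack. Bystander. Origin: centre of the underside
Things that resemble listed ones, but are neither listed nor needed, are in the scene too. Leave any purple look-alike of the disc_bottle alone.

How it is judged (in metres and radians):
On the way, in this order (a step that is already met when the one before it is completed fails the run):
1. the stopper with the disc head is pressed home (value of joint disc_stopper above 0.0075 m), for 0.1 s.
2. the stopper with the square head is pressed home (value of joint square_stopper above 0.0075 m), for 0.1 s.
3. the stopper with the slim head is pressed home (value of joint pin_stopper above 0.0075 m), for 0.1 s.
At the end, for the whole second after the job is handed in: The disc, square and slim stoppers are all pressed in by at least 7.5 mm of their 10 mm, the cross-bar stopper by less than 4 mm; all four bottles stand upright and still in their pockets, within 12 mm of where they began; the four bystanders are within 20 mm of where they began (value of joint each of disc_stopper, square_stopper, pin_stopper above 0.0075 m and value of joint bar_stopper below 0.004 m and distance of each of disc_bottle, square_bottle, pin_bottle, bar_bottle from where it was at the start of the episode below 0.012 m and angle between each of disc_bottle, square_bottle, pin_bottle, bar_bottle's own z axis and vertical below 0.2 rad and linear speed of each of disc_bottle, square_bottle, pin_bottle, bar_bottle below 0.02 m/s and distance of each of vial_0, dropper_bottle, petri_dish_0, syringe_pack_a from where it was at the start of the episode below 0.02 m); the robot touches nothing.
It fails at once if a stopper was pushed in before the one ahead of it in the order was home ((value of joint square_stopper above 0.004 m and value of joint disc_stopper below 0.0075 m) or (value of joint pin_stopper above 0.004 m and value of joint square_stopper below 0.0075 m)).
It fails at once if the stopper with the cross-bar was pushed in (value of joint bar_stopper above 0.004 m).
It fails at once if a bottle was lifted, carried or tipped (distance of any of disc_bottle, square_bottle, pin_bottle, bar_bottle from where it was at the start of the episode above 0.012 m or angle between any of disc_bottle, square_bottle, pin_bottle, bar_bottle's own z axis and vertical above 0.2 rad).
It fails at once if a bottle or its stopper was pressed with more than 30 N (contact force between any of the fingers, the arm and disc_bottle above 30 N or contact force between any of the fingers, the arm and square_bottle above 30 N or contact force between any of the fingers, the arm and pin_bottle above 30 N or contact force between any of the fingers, the arm and bar_bottle above 30 N).
It fails at once if a bystander was moved more than 20 mm (distance of any of vial_0, dropper_bottle, petri_dish_0, syringe_pack_a from where it was at the start of the episode above 0.02 m).
It also fails if it takes over 38 s, if anything falls off the work surface, if the arm or the gripper's body presses on something with over 40 N, if the wrist force passes 120 N, or if a joint passes its speed limit or range.

## Working session

There is one attempt and no reset: what is moved stays moved. The work goes in short steps, Python scripts to look and compute and a shell command to move; the robot and the scene stay as the last step left them, time stands still between calls to the robot, and variables do not carry over. Pictures are saved under pics/ and viewed, at most 10 in all, crops included, and the job is handed in when it is done.

```bash
mkdir -p pics; cat > h.py <<'E'
from cell import env, cams
import cv2, numpy as np
def ray(info,uv,z):
    K=np.array([[info['fx'],0,info['cx']],[0,info['fy'],info['cy']],[0,0,1]])
    R=cv2.Rodrigues(np.array(info['rvec'],float))[0];t=np.array(info['tvec'],float).ravel()
    c=-R.T@t; d=R.T@np.linalg.solve(K,[uv[0],uv[1],1.])
    return c+d*(z-c[2])/d[2]
def snap(n,f):
    i=cams.camera_info(n);im=cams.read_camera(n);cv2.imwrite(f'pics/{f}.png',im[...,::-1]);return i,im
E
python3 - <<'E'
from h import *
for n in('top','scene'):
    i,_=snap(n,n+'0'); print(i)
o=env.get_obs();print({k:o[k] for k in('time_s','tool_pos','tool_rot','force','grip_width')})
E
```

```text
{'fx': 428.52658532481865, 'fy': 428.52658532481865, 'cx': 315.0614634576689, 'cy': 198.4563831707272, 'rvec': array([ 2.2139096 , -2.15649593,  0.05858188]), 'tvec': array([0.14121664, 0.55171538, 0.97685217])}
{'fx': 474.7463768302904, 'fy': 474.7463768302904, 'cx': 324.2469140707146, 'cy': 199.877261892476, 'rvec': array([ 1.1132107 , -2.28662256,  1.08781799]), 'tvec': array([0.45925203, 0.29200749, 0.67405813])}
{'time_s': 0.1, 'tool_pos': array([ 0.16994961, -0.62690349,  0.23856251]), 'tool_rot': array([-1.79900171e+02,  6.58973755e-03,  1.51769763e+01]), 'force': array([ 0.605703  , -0.03806992, -0.02138143]), 'grip_width': 0.0867264469110551}
```

View pics/top0.png

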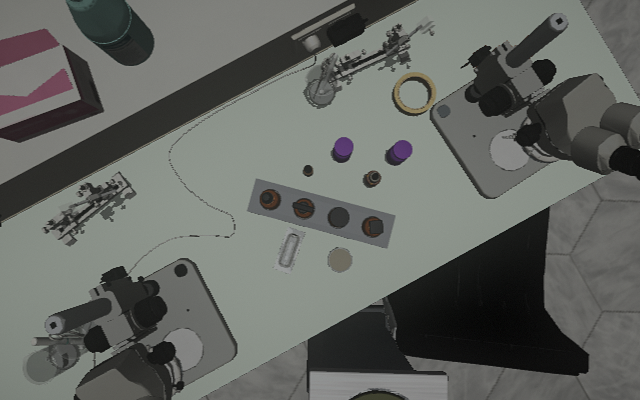

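View pics/scene0.png

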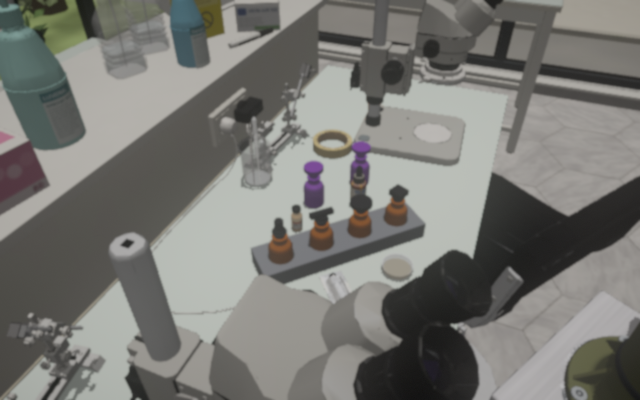

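The top view shows, left to right, pin (268,199), bar (303,208), disc (338,217) and square (373,227). The arm is off to the right. Next I'll zoom in for exact positions.

```bash
python3 - <<'E'
from h import *
im=cv2.imread('pics/top0.png')
cv2.imwrite('pics/crop.png',cv2.convertScaleAbs(cv2.resize(im[130:280,240:400],None,fx=4.9,fy=4,interpolation=cv2.INTER_CUBIC)[:, :784],alpha=1.8,beta=20))
i=cams.camera_info('top')
for n,p,z in[('pin',(268,199),.1185),('bar',(303,208),.1105),('disc',(338.5,217),.1065),('sq',(373,227),.1065),('dish',(340,260),.01),('syr',(289,250),.01),('vial',(308,171),.057),('drop',(373,178),.1)]+[('rk',c,.035) for c in((256,179),(394,215),(387,248),(247,210))]:
    print(n,ray(i,p,z).round(4))
E
```

```text
pin [0.5378 0.2529 0.1185]
bar [0.5213 0.1796 0.1105]
disc [0.5044 0.1044 0.1065]
sq [0.4853 0.0314 0.1065]
dish [0.4069 0.0942 0.01  ]
syr [0.4268 0.2131 0.01  ]
vial [0.6065 0.1727 0.057 ]
drop [0.5896 0.0325 0.1   ]
rk [0.5879 0.2919 0.035 ]
rk [ 0.5138 -0.0248  0.035 ]
rk [ 0.4387 -0.0101  0.035 ]
rk [0.5163 0.3099 0.035 ]
```

View pics/crop.png

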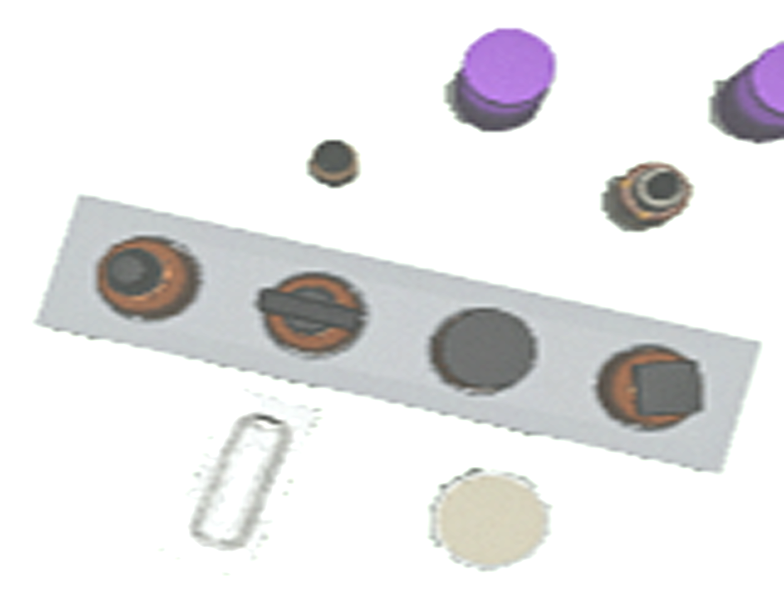

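```bash
python3 - <<'E'
from h import *
i=cams.camera_info('top')
for n,p,z in[('pin',(266.8,197.4),.1185),('bar',(303.3,206.9),.1105),('disc',(339,216.4),.1065),('sq',(376.3,226.4),.1065),('base',(490,198),0),('base',(430,110),0),('base',(560,165),.0)]+[('eye',(638,160),z) for z in(.2,.3,.4)]+[('head',(550,140),z) for z in(.2,.3,.4)]+[('edge',c,0) for c in((580,180),(400,290),(545,200))]:
    print(n,ray(i,p,z).round(4))
P=np.array([.17,-.627]);o=env.get_obs();y=np.radians(15.177)
for q in[(.42,-.25),(.505,.1035)]:
    d=np.array(q)-P;print(q,'tx',d@[np.cos(y),np.sin(y)]/.05,'ty',d@[np.sin(y),-np.cos(y)]/.05);P=np.array(q)
E
```

```text
pin [0.5411 0.2555 0.1185]
bar [0.5236 0.179  0.1105]
disc [0.5057 0.1034 0.1065]
sq [0.4868 0.0245 0.1065]
base [ 0.5607 -0.256   0.    ]
base [ 0.7677 -0.113   0.    ]
base [ 0.6432 -0.4208  0.    ]
eye [ 0.6253 -0.4558  0.2   ]
eye [ 0.6081 -0.3815  0.3   ]
eye [ 0.5909 -0.3073  0.4   ]
head [ 0.6595 -0.2901  0.2   ]
head [ 0.6381 -0.2363  0.3   ]
head [ 0.6167 -0.1825  0.4   ]
edge [ 0.6088 -0.4674  0.    ]
edge [ 0.3406 -0.0475  0.    ]
edge [ 0.5594 -0.385   0.    ]
(0.42, -0.25) tx 6.799593715078507 ty -5.968008487750738
(0.505, 0.1035) tx 3.491645382336202 ty -6.378347162393269
```

```bash
python3 -m pendant '[{"tx":0.74,"ty":-0.74,"claw":1},{"tx":0.74,"ty":-0.74,"claw":1},{"tx":0.74,"ty":-0.74,"claw":1},{"tx":0.74,"ty":-0.74,"claw":1},{"tx":0.74,"ty":-0.74,"claw":1},{"claw":1}]' 10
python3 -m pendant '[{"tx":0.67,"ty":-0.65,"claw":1},{"tx":0.67,"ty":-0.65,"claw":1},{"tx":0.67,"ty":-0.65,"claw":1},{"tx":0.67,"ty":-0.65,"claw":1},{"tx":0.67,"ty":-0.65,"claw":1},{"claw":1}]'
```

```text
invalid input at $[0]: expected keys tx, ty, tz, spin, claw
invalid input at $[0]: expected keys tx, ty, tz, spin, claw
```

```bash
python3 -m pendant '[{"tx":0.74,"ty":-0.74,"tz":0,"spin":0,"claw":1},{"tx":0.74,"ty":-0.74,"tz":0,"spin":0,"claw":1},{"tx":0.74,"ty":-0.74,"tz":0,"spin":0,"claw":1},{"tx":0.74,"ty":-0.74,"tz":0,"spin":0,"claw":1},{"tx":0.74,"ty":-0.74,"tz":0,"spin":0,"claw":1},{"tx":0,"ty":0,"tz":0,"spin":0,"claw":1}]' 10
python3 -m pendant '[{"tx":0.67,"ty":-0.65,"tz":0,"spin":0,"claw":1},{"tx":0.67,"ty":-0.65,"tz":0,"spin":0,"claw":1},{"tx":0.67,"ty":-0.65,"tz":0,"spin":0,"claw":1},{"tx":0.67,"ty":-0.65,"tz":0,"spin":0,"claw":1},{"tx":0.67,"ty":-0.65,"tz":0,"spin":0,"claw":1},{"tx":0,"ty":0,"tz":0,"spin":0,"claw":1}]'
```

```text
time_s: 0.85
tool_pos: [0.3031, -0.3965, 0.2396]
tool_rot: [-180.0, -0.0, 15.6]
force: [-0.3, -0.2, -0.1]
grip_width: 0.035
grasp_force: 0.0
time_s: 1.6
tool_pos: [0.4209, -0.197, 0.2396]
tool_rot: [-180.0, -0.0, 15.5]
force: [-0.7, -0.9, 0.4]
grip_width: 0.0006
grasp_force: 0.0
```

```bash
python3 -m pendant '[{"tx":0.463,"ty":-0.763,"tz":0,"spin":0,"claw":1},{"tx":0.463,"ty":-0.763,"tz":0,"spin":0,"claw":1},{"tx":0.463,"ty":-0.763,"tz":0,"spin":0,"claw":1},{"tx":0.463,"ty":-0.763,"tz":0,"spin":0,"claw":1},{"tx":0.463,"ty":-0.763,"tz":0,"spin":0,"claw":1},{"tx":0.463,"ty":-0.763,"tz":0,"spin":0,"claw":1},{"tx":0.463,"ty":-0.763,"tz":0,"spin":0,"claw":1},{"tx":0,"ty":0,"tz":0,"spin":0,"claw":1},{"tx":0,"ty":0,"tz":0,"spin":0,"claw":1}]'
python3 - <<'E'
from h import *
i,im=snap('wrist','w1')
R=cv2.Rodrigues(np.array(i['rvec']))[0];K=np.array([[i['fx'],0,i['cx']],[0,i['fy'],i['cy']],[0,0,1]])
o=env.get_obs();t=np.array(o['tool_pos']);print(t,o['force'],o['grip_width'])
for n,p in dict(tip=t-[0,0,.017],disc=[.5057,.1034,.1065],sq=[.4868,.0245,.1065],pin=[.5411,.2555,.1185],bar=[.5236,.179,.1105]).items():
    print(n,cv2.projectPoints(np.array([p]),np.array(i['rvec'],float),np.array(i['tvec'],float),K,None)[0].ravel().round(1))
E
```

```text
time_s: 2.72
tool_pos: [0.5061, 0.0983, 0.239]
tool_rot: [180.0, 0.1, 15.1]
force: [-0.1, -0.4, -0.2]
grip_width: 0.0004
grasp_force: 0.0
[0.50601824 0.09786684 0.23906343] [-0.25198381 -0.53584201  0.1909819 ] 0.000319428820163422
tip [323.5 241.4]
disc [317.4 194.6]
sq [386.1 230.7]
pin [163.5 118.2]
bar [245.8 158.2]
```

View pics/w1.png

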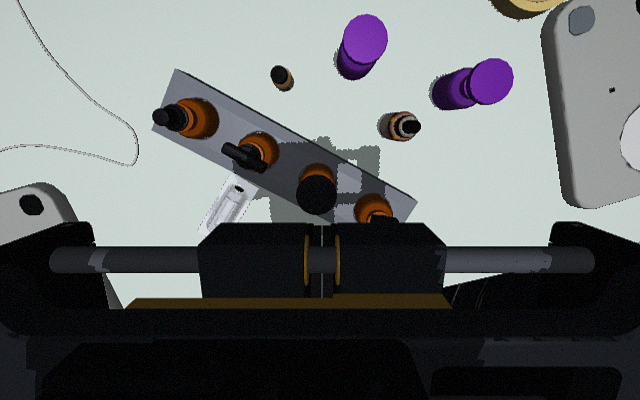

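The wrist view has the disc top at (316,195), against a predicted (317,195), and the pin top at (165,117), so the positions hold. I'll descend over the disc.

```bash
python3 -m pendant '[{"tx":0.03,"ty":-0.1,"tz":0.4,"spin":0,"claw":1},{"tx":0,"ty":0,"tz":0.5,"spin":0,"claw":1},{"tx":0,"ty":0,"tz":0.5,"spin":0,"claw":1},{"tx":0,"ty":0,"tz":0.5,"spin":0,"claw":1},{"tx":0,"ty":0,"tz":0.3,"spin":0,"claw":1},{"tx":0,"ty":0,"tz":0,"spin":0,"claw":1},{"tx":0,"ty":0,"tz":0,"spin":0,"claw":1}]'
```

```text
time_s: 3.65
tool_pos: [0.5067, 0.1054, 0.1304]
tool_rot: [180.0, -0.1, 15.1]
force: [-0.6, 0.2, -0.6]
grip_width: 0.0005
grasp_force: 0.0
```

```bash
python3 -m pendant '[{"tx":0,"ty":0,"tz":0.06,"spin":0,"claw":1},{"tx":0,"ty":0,"tz":0.06,"spin":0,"claw":1},{"tx":0,"ty":0,"tz":0.04,"spin":0,"claw":1},{"tx":0,"ty":0,"tz":0.04,"spin":0,"claw":1},{"tx":0,"ty":0,"tz":0.04,"spin":0,"claw":1},{"tx":0,"ty":0,"tz":0,"spin":0,"claw":1}]'
```

```text
time_s: 4.4
tool_pos: [0.5062, 0.1057, 0.1175]
tool_rot: [180.0, -0.0, 15.2]
force: [1.1, -0.3, 2.3]
grip_width: 0.0001
grasp_force: 1.0
```

```bash
python3 -m pendant '[{"tx":0,"ty":0,"tz":0.03,"spin":0,"claw":1},{"tx":0,"ty":0,"tz":0.03,"spin":0,"claw":1},{"tx":0,"ty":0,"tz":0,"spin":0,"claw":1}]'; python3 -m pendant '[{"tx":0,"ty":0,"tz":0.02,"spin":0,"claw":1},{"tx":0,"ty":0,"tz":0,"spin":0,"claw":1}]'
```

```text
time_s: 4.78
tool_pos: [0.5062, 0.1057, 0.1145]
tool_rot: [180.0, -0.0, 15.2]
force: [0.9, -0.9, 2.9]
grip_width: 0.0004
grasp_force: 1.1
time_s: 5.03
tool_pos: [0.5062, 0.1057, 0.1138]
tool_rot: [180.0, -0.0, 15.2]
force: [-0.5, 0.2, 5.0]
grip_width: 0.0004
grasp_force: 2.3
```

```bash
python3 -m pendant '[{"tx":0,"ty":0,"tz":0.02,"spin":0,"claw":1},{"tx":0,"ty":0,"tz":0,"spin":0,"claw":1}]'; python3 -m pendant '[{"tx":0,"ty":0,"tz":-0.2,"spin":0,"claw":1},{"tx":0,"ty":0,"tz":-0.6,"spin":0,"claw":1},{"tx":0,"ty":0,"tz":-0.3,"spin":0,"claw":1},{"tx":0,"ty":0,"tz":0,"spin":0,"claw":1}]'
```

```text
time_s: 5.28
tool_pos: [0.5063, 0.1057, 0.1131]
tool_rot: [180.0, -0.0, 15.2]
force: [-0.6, -0.4, 6.7]
grip_width: 0.0004
grasp_force: 3.6
time_s: 5.78
tool_pos: [0.5065, 0.1057, 0.1683]
tool_rot: [180.0, -0.1, 15.2]
force: [-0.5, -0.5, -1.3]
grip_width: 0.0003
grasp_force: 0.0
```

```bash
python3 -m pendant '[{"tx":-0.27,"ty":0.486,"tz":0,"spin":0,"claw":1},{"tx":-0.27,"ty":0.486,"tz":0,"spin":0,"claw":1},{"tx":-0.27,"ty":0.486,"tz":0,"spin":0,"claw":1},{"tx":0,"ty":0,"tz":0.1,"spin":0,"claw":1},{"tx":0,"ty":0,"tz":0.4,"spin":0,"claw":1},{"tx":0,"ty":0,"tz":0.25,"spin":0,"claw":1},{"tx":0,"ty":0,"tz":0,"spin":0,"claw":1},{"tx":0,"ty":0,"tz":0,"spin":0,"claw":1}]'
```

```text
time_s: 6.78
tool_pos: [0.4863, 0.0252, 0.1302]
tool_rot: [-180.0, -0.0, 15.2]
force: [0.2, 0.8, -1.3]
grip_width: 0.0004
grasp_force: 0.0
```

```bash
python3 -m pendant '[{"tx":0,"ty":0,"tz":0.06,"spin":0,"claw":1},{"tx":0,"ty":0,"tz":0.06,"spin":0,"claw":1},{"tx":0,"ty":0,"tz":0.04,"spin":0,"claw":1},{"tx":0,"ty":0,"tz":0.04,"spin":0,"claw":1},{"tx":0,"ty":0,"tz":0.04,"spin":0,"claw":1},{"tx":0,"ty":0,"tz":0.03,"spin":0,"claw":1},{"tx":0,"ty":0,"tz":0,"spin":0,"claw":1}]';python3 -m pendant '[{"tx":0,"ty":0,"tz":0.03,"spin":0,"claw":1},{"tx":0,"ty":0,"tz":0,"spin":0,"claw":1}]'; python3 -m pendant '[{"tx":0,"ty":0,"tz":0.02,"spin":0,"claw":1},{"tx":0,"ty":0,"tz":0,"spin":0,"claw":1}]'
```

```text
time_s: 7.65
tool_pos: [0.4861, 0.0247, 0.1165]
tool_rot: [180.0, -0.0, 15.2]
force: [-0.7, -0.4, 1.9]
grip_width: 0.0006
grasp_force: 1.1
time_s: 7.9
tool_pos: [0.486, 0.0246, 0.115]
tool_rot: [180.0, -0.0, 15.2]
force: [-1.0, -1.5, 2.0]
grip_width: 0.0006
grasp_force: 1.1
time_s: 8.15
tool_pos: [0.4861, 0.0246, 0.1141]
tool_rot: [180.0, -0.0, 15.2]
force: [-1.1, -1.2, 3.0]
grip_width: 0.0003
grasp_force: 1.6
```

```bash
python3 -m pendant '[{"tx":0,"ty":0,"tz":0.02,"spin":0,"claw":1},{"tx":0,"ty":0,"tz":0,"spin":0,"claw":1}]'; python3 -m pendant '[{"tx":0,"ty":0,"tz":0.015,"spin":0,"claw":1},{"tx":0,"ty":0,"tz":0,"spin":0,"claw":1}]'; python3 -m pendant '[{"tx":0,"ty":0,"tz":-0.2,"spin":0,"claw":1},{"tx":0,"ty":0,"tz":-0.6,"spin":0,"claw":1},{"tx":0,"ty":0,"tz":-0.6,"spin":0,"claw":1},{"tx":0,"ty":0,"tz":0,"spin":0,"claw":1}]'
```

```text
time_s: 8.4
tool_pos: [0.4862, 0.0247, 0.1134]
tool_rot: [180.0, -0.0, 15.2]
force: [-0.7, -1.0, 6.1]
grip_width: 0.0007
grasp_force: 3.0
time_s: 8.65
tool_pos: [0.4863, 0.0247, 0.1129]
tool_rot: [180.0, -0.0, 15.2]
force: [-1.4, -1.6, 6.6]
grip_width: 0.0
grasp_force: 3.9
time_s: 9.15
tool_pos: [0.4874, 0.0249, 0.1843]
tool_rot: [179.9, -0.2, 15.2]
force: [-0.4, 0.1, 0.5]
grip_width: 0.0005
grasp_force: 0.0
```

```bash
python3 -m pendant '[{"tx":0.321,"ty":-0.595,"tz":0,"spin":0,"claw":1},{"tx":0.321,"ty":-0.595,"tz":0,"spin":0,"claw":1},{"tx":0.321,"ty":-0.595,"tz":0,"spin":0,"claw":1},{"tx":0.321,"ty":-0.595,"tz":0,"spin":0,"claw":1},{"tx":0.321,"ty":-0.595,"tz":0,"spin":0,"claw":1},{"tx":0.321,"ty":-0.595,"tz":0,"spin":0,"claw":1},{"tx":0.321,"ty":-0.595,"tz":0,"spin":0,"claw":1},{"tx":0,"ty":0,"tz":0,"spin":0,"claw":1},{"tx":0,"ty":0,"tz":0.4,"spin":0,"claw":1},{"tx":0,"ty":0,"tz":0.35,"spin":0,"claw":1}]'; python3 -m pendant '[{"tx":0,"ty":0,"tz":0,"spin":0,"claw":1},{"tx":0,"ty":0,"tz":0,"spin":0,"claw":1}]'
```

```text
time_s: 10.4
tool_pos: [0.5395, 0.253, 0.1424]
tool_rot: [179.9, 0.1, 15.1]
force: [-0.9, 0.4, 0.3]
grip_width: 0.0008
grasp_force: 0.0
time_s: 10.65
tool_pos: [0.5401, 0.2545, 0.1447]
tool_rot: [180.0, 0.0, 15.1]
force: [0.0, 0.2, 0.0]
grip_width: 0.0006
grasp_force: 0.0
```

```bash
python3 -m pendant '[{"tx":0.02,"ty":-0.02,"tz":0.06,"spin":0,"claw":1},{"tx":0,"ty":0,"tz":0.06,"spin":0,"claw":1},{"tx":0,"ty":0,"tz":0.06,"spin":0,"claw":1},{"tx":0,"ty":0,"tz":0.04,"spin":0,"claw":1},{"tx":0,"ty":0,"tz":0.04,"spin":0,"claw":1},{"tx":0,"ty":0,"tz":0.04,"spin":0,"claw":1},{"tx":0,"ty":0,"tz":0,"spin":0,"claw":1}]';python3 -m pendant '[{"tx":0,"ty":0,"tz":0.03,"spin":0,"claw":1},{"tx":0,"ty":0,"tz":0,"spin":0,"claw":1}]'
```

```text
time_s: 11.52
tool_pos: [0.5406, 0.2563, 0.1297]
tool_rot: [180.0, -0.0, 15.2]
force: [0.4, -0.4, 2.1]
grip_width: 0.0007
grasp_force: 1.1
time_s: 11.78
tool_pos: [0.5406, 0.2564, 0.1282]
tool_rot: [-180.0, -0.0, 15.2]
force: [0.4, 0.8, 1.6]
grip_width: 0.0001
grasp_force: 1.2
```

```bash
python3 -m pendant '[{"tx":0,"ty":0,"tz":0.03,"spin":0,"claw":1},{"tx":0,"ty":0,"tz":0,"spin":0,"claw":1}]'; python3 -m pendant '[{"tx":0,"ty":0,"tz":0.02,"spin":0,"claw":1},{"tx":0,"ty":0,"tz":0,"spin":0,"claw":1}]'; python3 -m pendant '[{"tx":0,"ty":0,"tz":0.02,"spin":0,"claw":1},{"tx":0,"ty":0,"tz":0,"spin":0,"claw":1}]'
```

```text
time_s: 12.02
tool_pos: [0.5406, 0.2563, 0.1266]
tool_rot: [-180.0, 0.0, 15.2]
force: [-0.3, -0.2, 1.7]
grip_width: 0.0003
grasp_force: 1.1
time_s: 12.28
tool_pos: [0.5407, 0.2564, 0.1259]
tool_rot: [180.0, -0.0, 15.2]
force: [-0.9, -0.8, 3.8]
grip_width: 0.0003
grasp_force: 2.0
time_s: 12.52
tool_pos: [0.5408, 0.2565, 0.1253]
tool_rot: [180.0, -0.0, 15.2]
force: [-2.0, -0.7, 6.5]
grip_width: 0.0006
grasp_force: 3.2
```

The force has risen as it did at the stop on the other two, so the pin is home. I'll lift and check.

```bash
python3 -m pendant '[{"tx":0,"ty":0,"tz":-0.2,"spin":0,"claw":1},{"tx":0,"ty":0,"tz":-0.6,"spin":0,"claw":1},{"tx":0,"ty":0,"tz":-0.8,"spin":0,"claw":1},{"tx":0,"ty":0,"tz":-0.8,"spin":0,"claw":1},{"tx":0,"ty":0,"tz":0,"spin":0,"claw":1},{"tx":0,"ty":0,"tz":0,"spin":0,"claw":1}]'
python3 - <<'E'
from h import *
_,im=snap('scene','s2')
a=cv2.imread('pics/scene0.png')[120:290,230:440];b=im[120:290,230:440,::-1]
cv2.imwrite('pics/cmp.png',cv2.resize(np.hstack([a,b]),None,fx=1.9,fy=1.9,interpolation=cv2.INTER_CUBIC))
E
```

```text
time_s: 13.28
tool_pos: [0.5403, 0.2559, 0.2441]
tool_rot: [180.0, 0.1, 15.2]
force: [-0.2, -0.2, -1.0]
grip_width: 0.0004
grasp_force: 0.0
```

View pics/cmp.png

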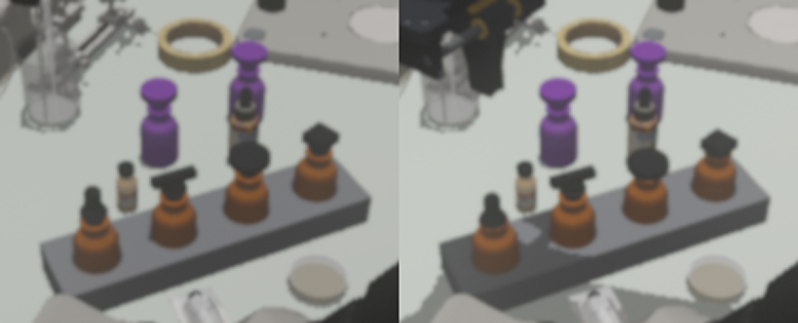

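The before/after view shows the disc, square and slim stoppers about 7 px lower in the crop. The bar at (572,180) is unchanged and nothing else has moved.

```bash
python3 -c "
from cell import env
print(env.sign_off())"
```

```text
the job is handed in; nothing more can be done
None
```

I pressed the disc, square and slim stoppers home in that order and handed the job in; the sign-off returned no verdict. The force readings and the before/after image show all three seated, the cross-bar stopper still raised, and nothing else visibly moved.

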